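# Click the stop turret round to its deep-bore post

## Task

On the bench stands a drilling depth stop with a flat six-lugged thumbwheel that carries six steel posts under a depth rod. With a fingertip against the wheel's lugs, lightly flick the wheel anticlockwise (seen from above), one click at a time and letting it settle at each click, until the tallest, thickest post stands right under the depth rod, and do not let it run past. Do not grip, lift or shove the stop, and leave the other things on the bench as they are.

Things in the scene. Friction and masses are not known exactly. Their poses are not given: they have to be found in the camera images.
- stop: Depth stop standing loose on the bench (about 2.8 kg; pushes of a few N do not shift it): grey metal base 124 x 100 x 16 mm, black lugged thumbwheel in front, steel column behind. Origin: on the wheel's upright axis at bench level; z up, x from wheel to column, away from the robot (yaw within 0.45 rad). The base spans x -34 to 90 mm, y +-50; before x = -34 there is only the bench below the lugs.
- turret (a joint): Wheel angle, rad, growing anticlockwise from above (front lug moves towards the stop's -y). Sprung clicks: it rests at multiples of 1.047 (60 degrees); 0 = tallest post under the rod. Starts at rest at -2.09, -3.14 or -4.19 (2 to 4 clicks short). Pushed past half a click it jumps to the next rest and stays; less, it springs back. 2 N at a lug's end is enough.
- wheel_centre (a point): On the wheel's axis at mid-height of the lugs, 42 mm above the bench, fixed to the stop. Hub: radius 26 mm, z 34 to 50 mm. Six straight radial lugs 60 degrees apart, 8 mm wide, round ends at radius 48 mm, z 35 to 49 mm. At every click one lug points to the stop's -x (front, robot side); the gaps either side of it are centred 30 degrees away.
- rod_tip (a point): Lower end of the 9 mm steel depth rod, fixed to the stop: 18 mm from the wheel's axis towards +x of the stop, 71 mm above the bench. An arm 22 mm wide (stop's x 16 to 78 mm, z 75 to 86 mm) holds it, on a 20 mm column at x = 70 mm; column and rod reach 90 mm above the bench. The column's foot (x 52 to 88, y +-30 mm) is 36 mm high.
- tall_post_top (a point): Centre of the top of the tallest and thickest steel post (11 mm thick, 18 mm tall; the other five are 7 mm thick and 3 to 11 mm tall). It turns with the wheel, 18 mm from its axis, 68 mm above the bench, in line with a lug.
- offcut: Bystander, loose: dark walnut offcut 150 x 30 x 18 mm lying in front of the stop. Origin: centre of its underside; x along it.
- sandblock: Bystander, loose: cork sanding block 100 x 60 x 32 mm, to the left of the stop. Origin: centre of its underside.
- driver: Bystander, loose: screwdriver 200 mm long lying to the right of the stop. Origin: below its middle, at bench level; x along it.
- measure: Bystander, loose: yellow tape measure 42 x 66 x 58 mm, beyond the stop. Origin: centre of its underside.
- tin: Bystander, loose: empty steel tin, 80 mm across, 100 mm tall, far left. Origin: centre of its underside.
- glue: Bystander, loose: white glue bottle, 60 mm across, 170 mm tall, far right. Origin: centre of its underside.
- tape: Bystander, loose: roll of tape, 100 mm across, 24 mm high, lying flat, right and near. Origin: centre of its underside.
Not all that is in view belongs to the job. What is shaped like the stop but purple is not meant.

How it is judged:
By the outcome, as a careful person would: the job done as asked, in the order asked, and still so for the second after the job is handed in, with the robot touching nothing.
It also fails if it takes over 54 s, if anything falls off the work surface, if the arm or the gripper's body presses on something with over 40 N, if the wrist force passes 120 N, or if a joint passes its speed limit or range.

## Robot

A 7-joint arm with a two-finger parallel gripper is mounted at the origin on the work surface. World frame = base frame: x ahead of the robot, y to its left, z up, the work surface at z = 0. Lengths are in m, angles in rad, forces in N, time in s.
With the tool pointing down it reaches from about 0.425 to 0.825 m from the base axis. Payload 3.6 kg.
Tool frame: the origin (TCP) lies between the finger pads; the fingertips stand 11 mm ahead of it and the grasp point (between the pads) lies 8 mm behind it; z points along the fingers, x is the direction in which the jaws open and shut, and the axes are right-handed (so a half turn about z gives the same grasp; the last joint's range is limited). The gripper opens to 85 mm and grips with 20 to 120 N. Pads are 22 mm wide; open, the fingers measure 114 mm over their backs; the gripper's body (76 mm by 85 mm) begins 54 mm behind the grasp point. The pads swing forward as they close: fully open they stand 13 mm farther back than shut.
Start: joints at [1.29, 0.615, -0.013, 1.423, 0.008, 1.103, -0.04], TCP at [0.164, -0.629, 0.242] pointing down, gripper open.
Joint ranges: [-3.12, 3.12], [-0.3, 2.06], [-1.34, 1.32], [0.26, 2.42], [-1.36, 4.5], [0.01, 1.98], [-2.84, 2.84]. Speed limits (rad/s): [2.79, 2.79, 3.14, 3.14, 3.14, 3.14, 3.14].

## Interface

Orientations are given as a unit quaternion [w, x, y, z].
In Python, from workcell import bot, set_gripper, solve_ik, optics, job, status gives the robot as it stands. Calls block until the motion is done:
- bot.movep(position, orientation): joint-space move of the TCP to a pose.
- bot.servo_line(position, ori=None, max_speed=0.15, until_force=None): straight line of the TCP; ori=None keeps the orientation; max_speed is the mean speed in m/s. With until_force (N) it stops when the force on the tool has changed by that much, and returns True; else False.
- bot.set_joints(angles): joint-space move.
- set_gripper(opening): finger opening in m; the grip force is fixed at half the most; returns when the fingers have stopped.
- bot.hold(seconds).
- solve_ik(position, orientation): joint angles nearest the present ones, or None.
- optics.capture(name): name is "scene" or "side" or "wrist"; returns the picture (420x560x3 uint8, blue, green, red); there is no depth.
- optics.calibration(name): a dict with "intrinsics" (3x3 intrinsics, pixels), "position" and "attitude" of the camera in the world. Camera axes: x right, y up, looking along -z (the intrinsics and any distortion apply to the point x, -y, -z); pixel columns grow to the right and rows downward; lengths in m; the calibration is good to about 2 mm. A picture is of the moment at which its call begins: read the wrist's pose just before it. calibration takes no time and is no camera call; for the wrist camera it gives the pose at the moment of the call.
A pose or a line that the arm cannot do raises bot.PlanningError and nothing moves.
- job.sign_off(): hands the job in, once; it reports no verdict.
Readings, each from a call of its own:
- status.current_t(): time.
- status.current_qpos(): joint angles.
- status.current_joint_velocities(): joint speeds.
- status.current_joint_torque(): joint torques, N m.
- status.current_position(): TCP position.
- status.current_eef_rot(): TCP orientation.
- status.current_wrist_force(): force on the tool from outside, world axes, zero at the start.
- status.current_wrist_torque(): the same for the moment, N m.
- status.current_gripper_width(): finger opening in m.
Only numpy, scipy, OpenCV 4.12 (cv2) and the standard library are available. Lean on these libraries where they do the work, as an engineer would, in place of code of your own. Each camera call takes 0.05 s, during which the arm holds its last target. There are 200 camera calls.

## Working session

There is one attempt and no reset: what is moved stays moved. The work goes in short steps, each a Python script; the robot and the scene stay as the last script left them, time stands still between calls to the robot, and variables do not carry over. Pictures are saved under pics/ and viewed, about 8 in all and at most 12, crops included, and the job is handed in when it is done.

```bash
mkdir -p pics; ls
python3 - <<'E'
from workcell import optics,status
import cv2,numpy as np
for n in("scene","side"):
    im=optics.capture(n);cv2.imwrite(f"pics/{n}0.png",im);c=optics.calibration(n);print(n,c)
print(status.current_t(),status.current_position(),status.current_eef_rot())
a=[cv2.imread(f"pics/{n}0.png") for n in("scene","side")]
E
```

```text
pics
scene {'intrinsics': array([[463.01793466,   0.        , 279.9272688 ],
       [  0.        , 463.01793466, 209.76156849],
       [  0.        ,   0.        ,   1.        ]]), 'position': array([ 1.50030917, -0.054482  ,  1.41600743]), 'attitude': array([0.69203765, 0.21380006, 0.20029558, 0.65973867])}
side {'intrinsics': array([[449.77035556,   0.        , 284.66184529],
       [  0.        , 449.77035556, 205.91441787],
       [  0.        ,   0.        ,   1.        ]]), 'position': array([0.32572177, 1.04534149, 0.82443152]), 'attitude': array([-0.10061423, -0.06229203,  0.45264876,  0.88380178])}
0.1 [ 0.16366724 -0.62835083  0.24123646] [-7.07666343e-04  7.91232116e-01 -6.11514786e-01 -9.50782278e-04]
```

View pics/scene0.png

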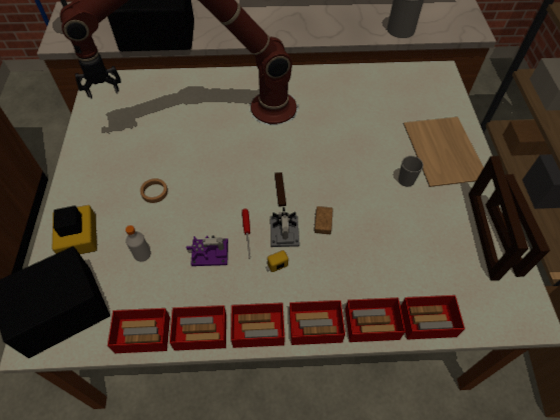

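View pics/side0.png

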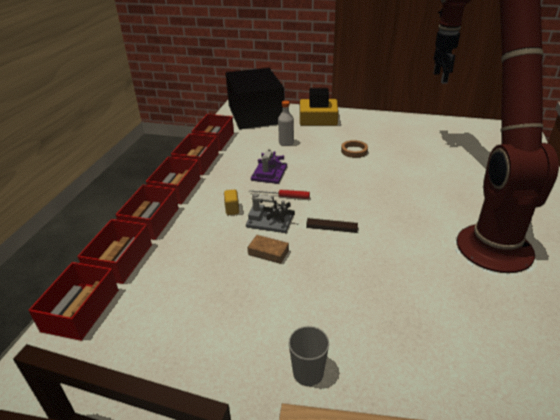

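The scene view shows two candidates: the grey stop at scene (285,228), also at side (270,213), and the purple look-alike at scene (208,250). I choose the grey one. Its offcut is at (280,188), cork block at (323,220), screwdriver at (247,232) and tape measure at (278,261).

```bash
cat > h.py <<'E'
import numpy as np,cv2
from scipy.spatial.transform import Rotation as R
from workcell import bot,set_gripper,solve_ik,optics,job,status
def rot(q): return R.from_quat(np.roll(q,-1))
def quat(r): return np.roll(r.as_quat(),1)
def ray(c,px,z):
    K=np.array(c["intrinsics"]);d=np.linalg.inv(K)@[px[0],px[1],1];d=rot(c["attitude"]).apply([d[0],-d[1],-d[2]])
    p=np.array(c["position"]);return p+d*(z-p[2])/d[2]
def proj(c,P):
    v=rot(c["attitude"]).inv().apply(np.asarray(P)-c["position"]);v=v*[1,-1,-1];u=v@np.array(c["intrinsics"]).T
    return u[...,:2]/u[...,2:]
def down(a): # tool pointing down, tool x (jaw axis) at yaw a
    return quat(R.from_euler('z',a)*R.from_euler('x',np.pi))
E
python3 - <<'E'
from h import *
c=optics.calibration("scene");s=optics.calibration("side")
for n,p,z in[("base",(285,234),.016),("wheel",(284,217),.05),("offc",(280,188),.018),("cork",(323,220),.032),("offa",(278,174),.018),("offb",(283,204),.018)]: print(n,ray(c,p,z).round(3))
print("side base",ray(s,(270,220),.016).round(3))
w=optics.calibration("wrist");T=rot(status.current_eef_rot())
print("cam in tool",T.inv().apply(w["position"]-status.current_position()),(T.inv()*rot(w["attitude"])).as_matrix().round(3),w["intrinsics"])
im=cv2.imread("pics/scene0.png")[190:270,230:350];cv2.imwrite("pics/crop.png",cv2.resize(im,None,fx=6,fy=6,interpolation=cv2.INTER_CUBIC))
E
```

```text
base [0.659 0.012 0.016]
wheel [0.609 0.011 0.05 ]
offc [0.458 0.004 0.018]
cork [0.617 0.149 0.032]
offa [ 0.39  -0.     0.018]
offb [0.531 0.011 0.018]
side base [0.631 0.031 0.016]
cam in tool [-0.00098835 -0.081916   -0.13268573] [[ 1.    -0.001  0.   ]
 [-0.    -0.948 -0.317]
 [ 0.     0.317 -0.948]] [[320.15732123   0.         276.12338304]
 [  0.         320.15732123 205.99448654]
 [  0.           0.           1.        ]]
```

View pics/crop.png

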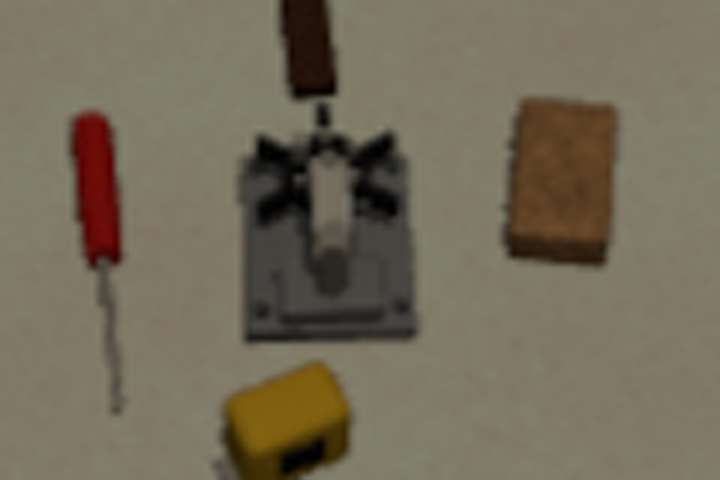

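The crop shows the grey stop with its front lug at about (322,113), the wheel hub near (330,165) and the column at (330,270). The offcut's end is just ahead of the front lug. Next I move over it for a precise wrist view.

Run:
```python
from h import *
set_gripper(0.0)
bot.movep([0.54,0.012,0.22],down(-np.pi/2))
bot.hold(.2)
c=optics.calibration("wrist");im=optics.capture("wrist");cv2.imwrite("pics/w1.png",im)
import pickle;pickle.dump(c,open("c1.pkl","wb"))
print(status.current_t(),status.current_position(),c["position"],status.current_gripper_width(),status.current_wrist_force())
cv2.imwrite("pics/w1b.png",cv2.convertScaleAbs(cv2.resize(im,(800,600),interpolation=cv2.INTER_CUBIC),alpha=1.5,beta=20))
```

```text
3.7417 [0.54006212 0.01153861 0.2199873 ] [0.62172137 0.0123531  0.35265166] 2.513234256566591e-05 [ 0.33085154  0.44579468 -0.60269518]
```

View pics/w1b.png

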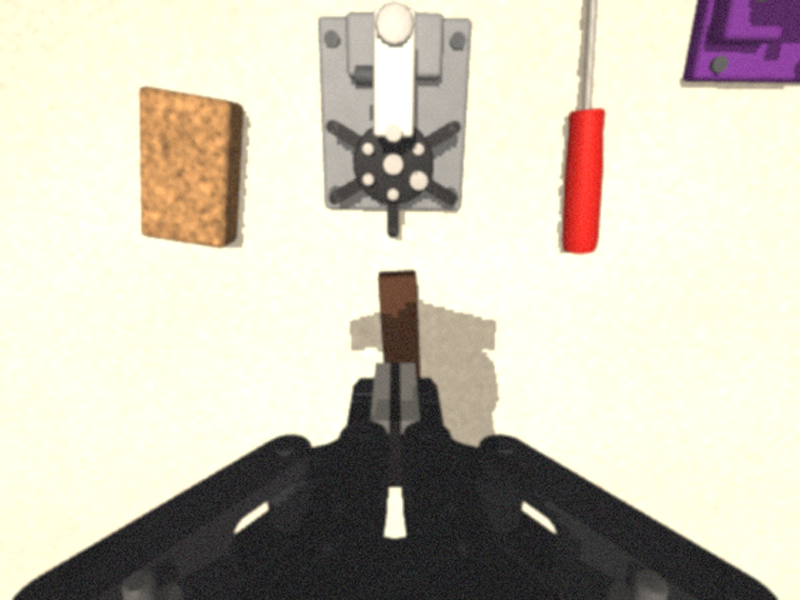

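The wrist view (800 px scale) shows the hub axis at (393,163), the rod at (393,133) under the white arm, and the front lug end at (393,236). The thick post is at (418,181), to the lower right, so it is 120° short: two clicks. The fingers are shut at (395,370). Next I compute the stop's pose.

Run:
```python
from h import *
import pickle;c=pickle.load(open("c1.pkl","rb"));k=560/800
f=lambda p,z:ray(c,np.array(p)*k,z)[:2]
t=[(393,236),(456,202),(458,125),(331,125),(333,201)]
T=np.array([f(p,.049) for p in t]);print("lug tips",T.round(4))
# circle fit
A=np.c_[2*T,np.ones(5)];s=np.linalg.lstsq(A,(T**2).sum(1),rcond=None)[0];ctr=s[:2];print("ctr",ctr,"r",np.sqrt(s[2]+ctr@ctr))
d=T-ctr;ang=np.degrees(np.arctan2(d[:,1],d[:,0]));print("yaw from lugs",((ang+30)%60-30).round(1))
b=[(320,19),(470,19),(461,210),(326,211)];B=np.array([f(p,.016) for p in b]);print("base",B.round(4))
e=(B[0]+B[1]-B[2]-B[3])/2;print("base yaw",np.degrees(np.arctan2(e[1],e[0])),"len",np.hypot(*e),"axis from base",B.mean(0)-.028*e/np.hypot(*e))
print("thick post angle",np.degrees(np.arctan2(*(f((418,181),.068)-ctr)[::-1])),"r",np.hypot(*(f((418,181),.068)-ctr)))
print("offcut near end",f((380,274),.018),f((414,272),.018))
print("finger tip px",proj(c,np.array([[.54,.0115,.22],[.54,.0115,.209]]))/k)
ft=[(372,364),(418,364)];print("finger at z .209",[f(p,.209) for p in ft])
# other posts
for p in[(368,148),(418,148),(368,180),(393,195)]:print(p,f(p,.056)-ctr)
```

```text
lug tips [[ 0.5613  0.0134]
 [ 0.5839 -0.0279]
 [ 0.6312 -0.0272]
 [ 0.6313  0.0519]
 [ 0.5846  0.0527]]
ctr [0.60735203 0.01230189] r 0.04629180617285838
yaw from lugs [-1.4 -0.3  1.2 -1.1 -0.6]
base [[ 0.6966  0.0605]
 [ 0.6965 -0.0364]
 [ 0.574  -0.0362]
 [ 0.5733  0.0626]]
base yaw -0.5408060406263602 len 0.12293264101148042 axis from base [0.60710478 0.01286687]
thick post angle -121.11039576077688 r 0.01651140903009339
offcut near end [0.525961   0.02349167] [ 0.52752105 -0.00233876]
finger tip px [[397.30297876 400.93897249]
 [397.12682297 384.22956028]]
finger at z .209 [array([0.54797611, 0.02027877]), array([0.54796584, 0.00422359])]
(368, 148) [0.01038092 0.01646657]
(418, 148) [ 0.01035786 -0.01442526]
(368, 180) [-0.0088589   0.01683436]
(393, 195) [-0.01817836  0.00107084]
```

Stop axis is at (0.607, 0.0125) with yaw about 0, and two clicks are needed. I'll use the shut fingertips on the outer part of the front lug, pushing towards -y with a force guard.

```bash
cat >> h.py <<'E'
C=np.array([0.6073,0.0125])
def go(x,y,z=.047,v=.1,f=None): return bot.servo_line([C[0]+x,C[1]+y,z],max_speed=v,until_force=f)
def flick():
    go(-.075,.019); go(-.042,.019,v=.06)
    f0=np.array(status.current_wrist_force())
    for y in(.008,.0,-.0045,-.0085):
        hit=go(-.042,y,v=.04,f=10)
        print("y",y,hit,(np.array(status.current_wrist_force())-f0).round(2),(np.array(status.current_position())[:2]-C).round(4))
        if hit: break
    bot.hold(.3); go(-.080,status.current_position()[1]-C[1],v=.06); bot.hold(.5)
E
python3 - <<'E'
from h import *
bot.movep([C[0]-.075,C[1]+.019,.15],down(0)); go(-.075,.019,.047)
flick()
im=optics.capture("wrist");print(status.current_t(),status.current_wrist_force())
cv2.imwrite("pics/w2.png",cv2.convertScaleAbs(cv2.resize(im,(800,600),interpolation=cv2.INTER_CUBIC),alpha=1.5,beta=20))
E
```

```text
y 0.008 False [-0.68  1.38  1.33] [-0.0425  0.0079]
y 0.0 False [-0.36  0.83  0.31] [-0.0416 -0.0011]
y -0.0045 False [ 0.01 -0.96 -0.04] [-0.0422 -0.0058]
y -0.0085 False [-1.14 -0.48  0.57] [-0.0423 -0.0099]
9.9 [-0.45332823 -0.0631773   1.29559682]
```

View pics/w2.png

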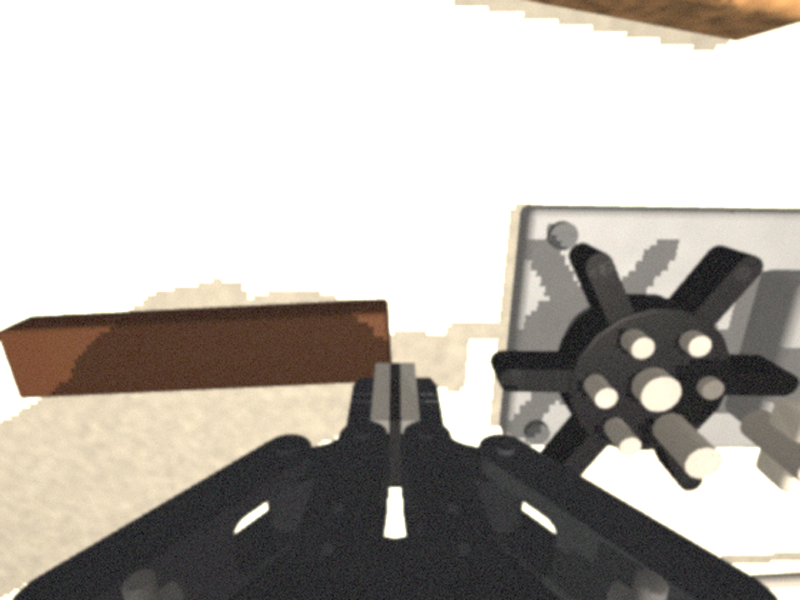

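The thick, tall post is now at (700,460), to the lower right of the hub at (655,385). The lugs have settled with one pointing front at (510,365). The wheel advanced exactly one click, and one remains.

Run:
```python
from h import *
flick()
im=optics.capture("wrist");print(status.current_t())
cv2.imwrite("pics/w3.png",cv2.convertScaleAbs(cv2.resize(im,(800,600),interpolation=cv2.INTER_CUBIC),alpha=1.5,beta=20))
```

```text
y 0.008 False [-1.25  1.17  0.7 ] [-0.0425  0.0079]
y 0.0 False [-0.38  0.09  0.69] [-0.0416 -0.0011]
y -0.0045 False [-0.55  0.26  0.09] [-0.0422 -0.0058]
y -0.0085 False [-1.38 -0.58  0.27] [-0.0423 -0.0099]
13.95
```

View pics/w3.png

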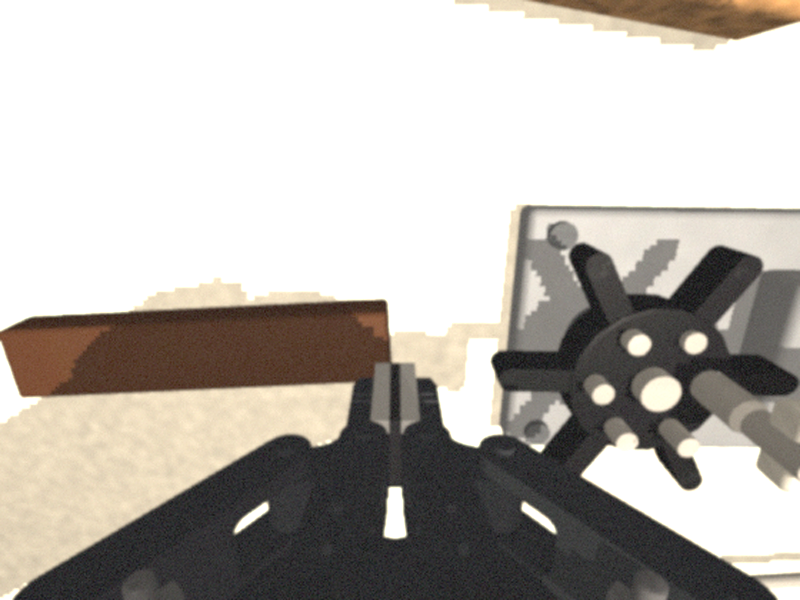

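The tall, thick post at (735,400) now stands directly under the rod at (770,425). The lugs have settled, and the base and offcut have not moved. I'll back off, check the scene and hand in.

Run:
```python
from h import *
go(-.085,.0,.2,v=.12)
bot.movep([.54,.0125,.22],down(-np.pi/2)); bot.hold(.3)
im=optics.capture("wrist");a=cv2.imread("pics/w1.png")
d=cv2.absdiff(cv2.GaussianBlur(im,(5,5),0),cv2.GaussianBlur(a,(5,5),0)).max(2)>40
ys,xs=np.nonzero(d[:240]);print("changed px(800 scale)",len(xs),(xs.min()/.7,xs.max()/.7,ys.min()/.7,ys.max()/.7) if len(xs) else "")
cv2.imwrite("pics/w4.png",cv2.convertScaleAbs(cv2.resize(im,(800,600),interpolation=cv2.INTER_CUBIC),alpha=1.5,beta=20))
print(status.current_t())
```

```text
changed px(800 scale) 660 (np.float64(241.42857142857144), np.float64(698.5714285714287), np.float64(0.0), np.float64(274.2857142857143))
16.9
```

View pics/w4.png

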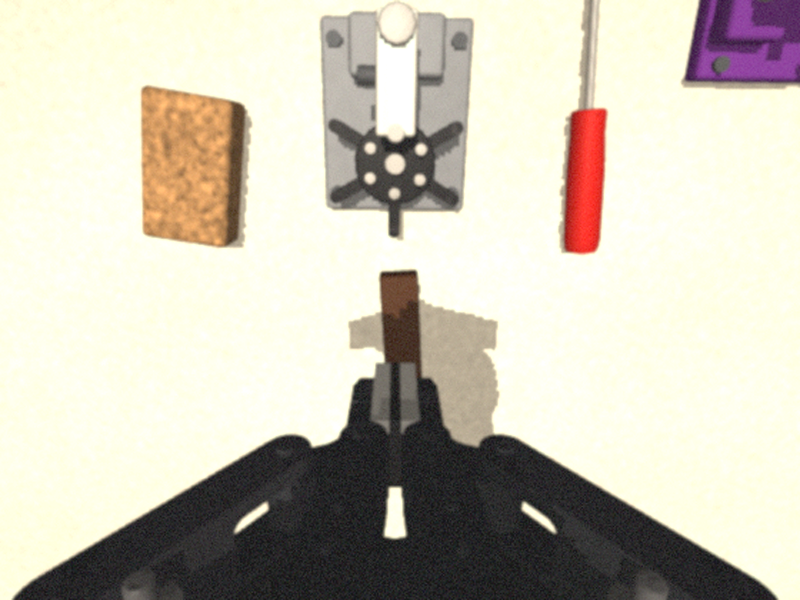

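The view is unchanged apart from a uniform shift of about 2 px from the slightly different camera pose. The thick post is gone from the five visible places (only thin ones show), so it is under the arm and rod at (396,135).

```bash
python3 -c "
from h import *
job.sign_off();print(status.current_t())"
```

```text
the job is handed in; nothing more can be done
the job is handed in; nothing more can be done
```

The tallest, thickest post now stands under the depth rod, and the job is handed in. It started two clicks short. I flicked the front lug towards the stop's -y twice with the shut fingertips, backing off after each click so the wheel could settle.

**Forces and time:** The force readings at the end of each push step changed by about 2 N or less, and the 10 N stop never triggered. The last clock reading before hand-in was 16.9 s.

**Last checks:** After the second click, the close view showed the tall post directly under the rod with the lugs at rest. The view from above showed only thin posts in the five uncovered places, and a lug pointing to the front. In that view the stop, offcut, sanding block and screwdriver were where they started, apart from a shift of about 2 px across the whole picture, which I put down to a slightly different camera pose. An automatic before/after comparison flagged 660 changed pixels spread over the picture, which I put down to the same shift and the turned posts.

**Not checked:** I did not take another picture of the tape measure, tin, glue or tape roll, but the arm did not work near them. No check failed.

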